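# Slide the glass panel home in the assembly jig and latch it

## Robot

A 7-joint arm with a two-finger parallel gripper is mounted at the origin on the work surface. World frame = base frame: x ahead of the robot, y to its left, z up, the work surface at z = 0. Lengths are in m, angles in degrees, forces in N, time in s.
With the tool pointing down it reaches from about 0.4 to 0.75 m from the base axis. Payload 19.5 kg.
Tool frame: the origin (TCP) lies midway between the tips of the shut fingers; the grasp point (between the pads) lies 19 mm behind it (ctrl.hold_point_z is the distance from the TCP to the grasp point, in m); z points along the fingers, y is the line along which they close (so a half turn about z gives the same grasp; the last joint's range is limited). The gripper opens to 85 mm and grips with 20 to 120 N. Pads are 22 mm wide; open, the fingers measure 114 mm over their backs; the gripper's body (76 mm by 85 mm) begins 54 mm behind the grasp point. The pads swing forward as they close: fully open they stand 13 mm farther back than shut.
Start: joints at [62.756, 40.479, -1.581, 85.061, 1.261, 54.483, -4.326], TCP at [0.242, -0.522, 0.231] pointing down, gripper open.
Joint ranges: [-155.06, 155.06], [-18.47, 123.98], [-90, 86.84], [0, 140.48], [-83.41, 263.41], [0, 116], [-161.91, 161.91]. Speed limits (degrees/s): [108.29, 108.29, 147.25, 147.25, 172.46, 172.46, 172.46].

## Interface

Orientations are given as a 3x3 rotation matrix whose columns are the frame's x, y, z axes.
In Python, from cell import ctrl gives the robot as it stands. The module is installed in compiled form; this text tells all that it offers.
- The arm moves only by the tool send_rows, never from a script. Its argument "deltas" is a list of rows, each a list of 6 numbers: the shift along the world's x, y, z scaled (see below), then the turn, a rotation vector about the world's x, y, z scaled (see below). In form: [[x, y, z, ax, ay, az], ...]. A call has 1 to 8 rows; each row is the pose to reach, as a shift and turn from the pose commanded when the call began; what a row does not reach only later rows make up. The controller multiplies each number of a shift by 15 cm and each number of a turn by pi/2 rad. A row lasts 1/12 s, in which the tool goes at most 41.7 mm and 7.16 degrees, less where a joint would pass 70% of its speed; a pose out of reach is approached as far as the arm can. A call with a number of a shift or a turn outside -1 to 1 is refused whole. A call with a gripper value outside its range is refused whole. "grip" is the finger opening in mm, from 0 to 85.4, set as the call begins (left out, the last holds). The fingers move at their own pace and stop on an object; "force" is the grip in N (left out, the last holds). Time passes only in rows, so rows that repeat a pose let the fingers close. It gives the time, the measured TCP pose, the force, the opening and the grip force at its end, in the units of the state.
- ctrl.get_state(): the state, without advancing time (a new reading comes with each control period).
- ctrl.capture(name): name is "scene" or "top" or "wrist"; returns a dict with "image" (480x640x3 uint8, blue, green, red), "z_map" (480x640 float32, m along the optical axis (not along the pixel's ray), 0 where there is no reading), "camera_matrix" (3x3 intrinsics, pixels), "xyz" and "rotation" of the camera in the world; the wrist camera has in their place "hand_eye" (4x4, takes a point from camera to tool coordinates, whose origin is the TCP and whose axes are the flange's). Camera axes: x right, y down, z forward; pixel columns grow to the right and rows downward; lengths in m; the calibration is good to about 2 mm. A picture is of the moment at which its call begins: read the wrist's pose just before it.
- ctrl.hand_in(): hands the job in; it is judged then, once.
The state is a dict: "time_s": time; "joint_pos": joint angles; "dq": joint speeds; "effort": joint torques, N m; "ee_pos": TCP position; "tool_rot": TCP orientation; "ft_force": force on the tool from outside, world axes, zero at the start; "torque": the same for the moment, N m; "grip_width": finger opening in m; "finger_force": force on a finger pad.
Only numpy, scipy, OpenCV 4.12 (cv2) and the standard library are available. Lean on these libraries where they do the work, as an engineer would, in place of code of your own. Each camera call takes 0.05 s, during which the arm holds its last target. There are 200 camera calls.

## Task

Without lifting it off the board, slide the framed amber glass panel along the wooden fence and under the metal bridge of the jig until it lies fully home against the end stop, then swing the red latch across behind it. Treat the glass gently (never over 50 N) and do not shift the other things (more than 30 mm).

Things in the scene. Friction and masses are not known exactly. Their poses are not given: they have to be found in the camera images.
- jig: Fixed jig on a plywood board 270 (x) x 490 (y) x 12 mm thick; origin on the table, z up; in this frame (mm) the board spans x -140..130, y -290..200, top at z 12. The panel travels along +y (to the robot's left), fence on its +x side.
- fence (a point): Point on the inner (-x) face of the wooden fence, at the board's top, at jig x 90, y -40. The fence is 18 mm thick, 20 high above the board, and runs straight along jig y from -270 to 190.
- stop (a point): Middle of the face of the wooden end stop, at the board's top, at jig x 46, y 130. The stop is 20 mm high, x 2 to 90, square to the fence.
- bridge (a point): Middle of the underside of the aluminium bridge, 20 mm above the board, at jig x 46, y 60. The bridge covers y 35 to 85, x -26 to 108; its top is 32 mm above the board (two screw heads reach 38). The opening below is 88 mm wide (x 2 to 90, between the near foot and the fence) and 20 high.
- home (a point): Where the panel's origin is when fully home: on the board's top, at jig x 50, y 75, z 12; axes as the jig's (x towards the fence, y towards the stop).
- panel: Loose amber glass panel, grey metal rim, 80 (x) x 110 (y) x 10 mm thick, about 220 g; origin under its centre, z up. Starts on the board on the -y side of latch and bridge, not touching the fence, turned up to 0.35 rad. Either end may lead. When home its trailing edge is at jig y 20, 15 mm short of the bridge.
- latch (a joint): Red swing latch turning about a vertical axis, rad, counter-clockwise from above positive. 0: the bar points along jig -y, beside the path; 1.571 (end of travel): along +x, across the path behind the panel's trailing edge with 4 mm of play. Starts open, between -0.6 (end of travel) and 0.1; stays where left (about 1 N at the pin).
- latch_pivot (a point): The latch's axis, at the board's top, at jig x -16, y 8. The latch bar is 16 mm wide, reaches 80 mm from this axis (and 12 behind it), and lies 3 to 15 mm above the board.
- latch_pin (a point): Centre of the top of the black upright pin on the latch, by which it is pushed or pinched: 12 mm in diameter, 68 mm from the pivot, its top 46 mm above the board.
- offcut: Bystander: green glass offcut 40 x 55 x 8 mm lying on the board, near side; origin under its centre.
- foil_roll: Bystander: copper ring (foil roll) 52 mm across, 12 high, lying on the board, near side left; origin under its centre.
- brush: Bystander: brush with black handle lying on the table at the left.
- flux: Bystander: amber jar with white lid, 52 mm across, 85 high, at the right; origin under its centre.
- mug: Bystander: white mug, 80 mm across, 90 high, at the left; origin under its centre.
- polish: Bystander: white bottle with green label, 56 mm across, 120 high, at the right; origin under its centre.

How it is judged (in metres and radians):
On the way:
1. with the latch still open (less than 0.8 rad), the panel has been slid under the bridge, its leading edge at least 20 mm out on the far side (y of panel in the frame of home above -0.025 m and x of panel in the frame of home between -0.012 and 0.012 m and value of joint latch below 0.8 rad), for 0.1 s.
At the end, for the whole second after the job is handed in: The panel lies flat and still under the bridge, fully home: within 4 mm of the end stop, within 4 mm of the fence and square to it within 0.05 rad; the red latch is swung fully across behind it (over 1.48 rad of 1.57) (y of panel in the frame of home between -0.004 and 0.004 m and x of panel in the frame of home between -0.004 and 0.004 m and z of panel in the frame of home below 0.004 m and angle between the y axis of panel and the y axis of jig, either way round below 0.05 rad and value of joint latch above 1.48 rad and linear speed of panel below 0.01 m/s); the robot touches nothing.
It fails at once if the panel lifted more than 15 mm off the board (height (world z) of panel above 0.027 m).
It fails at once if the fingers or arm press on the glass panel with more than 50 N (contact force between any of the fingers, the arm and panel above 50 N).
It fails at once if a bystander (offcut, foil roll, brush, jar, mug or bottle) moved more than 30 mm (distance of any of offcut, foil_roll, brush, flux, mug, polish from where it was at the start of the episode above 0.03 m).
It also fails if it takes over 64 s, if anything falls off the work surface, if the arm or the gripper's body presses on something with over 40 N, if the wrist force passes 120 N, or if a joint passes its speed limit or range.

## Working session

There is one attempt and no reset: what is moved stays moved. The work goes in short steps, Python scripts to look and compute and a tool call to move; the robot and the scene stay as the last step left them, time stands still between calls to the robot, and variables do not carry over. Pictures are saved under pics/ and viewed, at most 10 in all, crops included, and the job is handed in when it is done.

Besides the shell and the picture viewer there is one more tool, called as name(argument=value, ...) on one line, values as JSON. send_rows: Moves the arm, as the interface text tells. Its arguments: {"type":"object","properties":{"deltas":{"type":"array"},"grip":{"type":"number"},"force":{"type":"number"}},"required":["deltas"]}

```bash
mkdir -p pics; cat > h.py <<'E'
import numpy as np, cv2
from cell import ctrl
def snap(n,f):
    d=ctrl.capture(n); cv2.imwrite('pics/'+f+'.png',d['image']); np.savez('pics/'+f+'.npz',**{k:np.array(v) for k,v in d.items()}); return d
def w(d,u,v,z=None):
    K=d['camera_matrix'];R=np.array(d['rotation']);t=np.array(d['xyz'])
    r=R@np.linalg.inv(K)@[u,v,1]
    s=d['z_map'][int(v),int(u)] if z is None else (z-t[2])/r[2]
    return t+s*r
E
python3 -c "
from h import *
s=ctrl.get_state();print(s['ee_pos'],s['tool_rot'],s['grip_width'],ctrl.hold_point_z)
for n in('top','scene'):
    d=snap(n,n+'0');print(d['xyz'],d['rotation'],d['camera_matrix'])
"
```

```text
[ 0.24157554 -0.52148563  0.23082788] [[ 9.07380979e-01  4.20308833e-01 -4.93253910e-04]
 [ 4.20309121e-01 -9.07380423e-01  1.00521628e-03]
 [-2.50676615e-05 -1.11943325e-03 -9.99999373e-01]] 0.08523839476533743 0.0187
[ 0.3319811  -0.00263738  1.21786546] [[ 8.85585759e-04 -9.93290154e-01  1.15645517e-01]
 [-9.99961186e-01 -1.89335826e-03 -8.60476701e-03]
 [ 8.76598874e-03 -1.15633408e-01 -9.93253277e-01]] [[491.53178569   0.         329.00679505]
 [  0.         491.53178569 241.28523663]
 [  0.           0.           1.        ]]
[ 0.97847455 -0.56183761  1.29198938] [[ 0.74796732  0.56762856 -0.34400976]
 [ 0.66373135 -0.6378141   0.39070944]
 [ 0.00236356 -0.52056796 -0.85381697]] [[488.76830182   0.         321.62569341]
 [  0.         488.76830182 239.13697862]
 [  0.           0.           1.        ]]
```

View pics/top0.png

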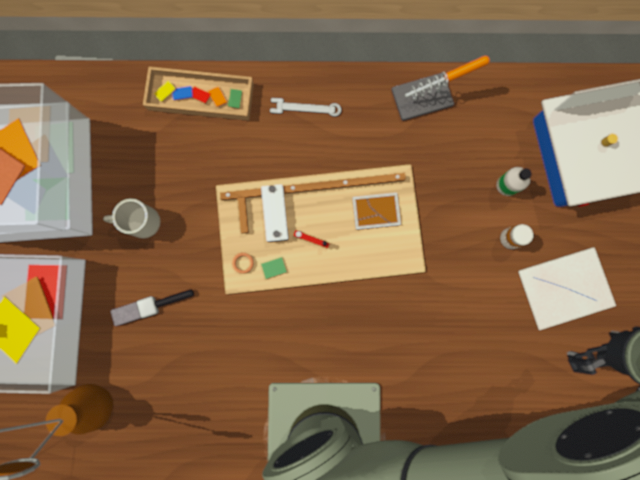

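View pics/scene0.png

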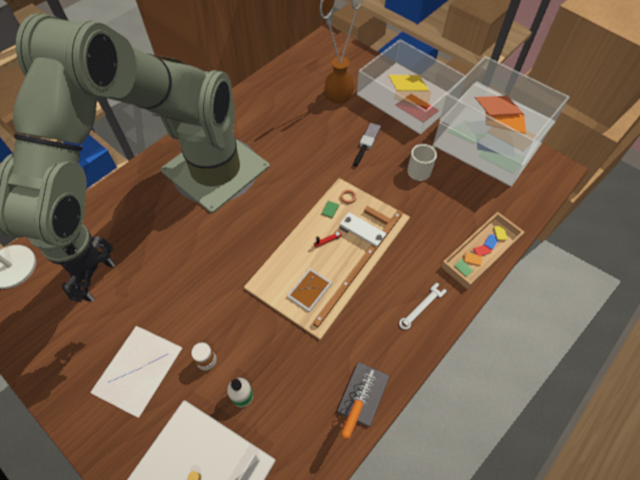

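The top view shows the board at columns 217–425 and rows 166–293. The panel is near (377,211), the bridge near (275,213) and the latch pin near (327,243). I'll enlarge it for accurate corners.

```bash
python3 -c "
from h import *
i=cv2.imread('pics/top0.png')[158:302,208:432]
cv2.imwrite('pics/c0.png',cv2.resize(i,None,fx=3.5,fy=3.5,interpolation=cv2.INTER_CUBIC))"
```

```text
(no output)
```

View pics/c0.png

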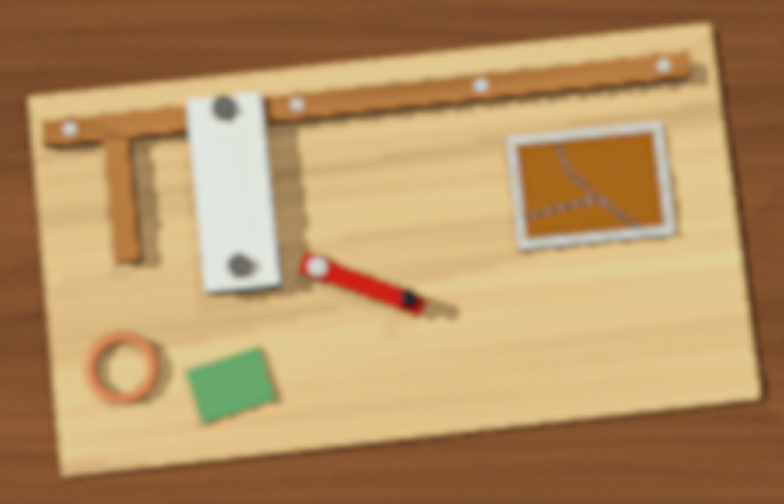

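The crop shows the board corners at (28,96), (712,24), (762,398) and (62,474). The panel corners are at (507,135), (662,122), (677,235) and (519,250). The latch pivot is at (317,266) and the pin at (409,298).

```bash
cat >> h.py <<'E'
def fit(J,W):
    J=np.array(J)[:,:2];W=np.array(W)[:,:2];a=J-J.mean(0);b=W-W.mean(0)
    th=np.arctan2((a[:,0]*b[:,1]-a[:,1]*b[:,0]).sum(),(a*b).sum());R=np.array([[np.cos(th),-np.sin(th)],[np.sin(th),np.cos(th)]])
    t=W.mean(0)-R@J.mean(0);return th,R,t,(W-(J@R.T+t))*1000
E
python3 -c "
from h import *
d=dict(np.load('pics/top0.npz'))
c=lambda x,y,z:w(d,208+(x+.5)/3.5-.5,158+(y+.5)/3.5-.5,z)
W=[c(28,96,.012),c(712,24,.012),c(762,398,.012),c(62,474,.012)]
J=np.array([[130,200],[130,-290],[-140,-290],[-140,200]])/1000
th,R,t,e=fit(J,W);print('jig',th,t,e)
j=lambda p:((p[:2]-t)@R*1000).round(1)
P=[c(507,135,.022),c(662,122,.022),c(677,235,.022),c(519,250,.022)]
print('panel jig',[j(p) for p in P]); P=np.array(P)
print(fit(np.array([[40,55],[40,-55],[-40,-55],[-40,55]])/1000,P), 'center jig',j(P.mean(0)))
for n,q in dict(pivot=(317,266,.027),pin=(409,298,.058),br1=(188,98,.044),br2=(280,286,.044),stopR=(142,262,.032),fA=(686,76,.032),fB=(45,146,.032)).items(): print(n,c(*q),j(c(*q)))
for u,v in((377,211),(275,213),(400,260),(240,230)):print(w(d,u,v))
"
```

```text
jig 0.11056603441013513 [0.5060382  0.05526755] [[ 0.04247165  1.85780558]
 [ 0.29736426 -1.06191655]
 [-0.43593011 -1.45293916]
 [ 0.09609419  0.65705012]]
panel jig [array([  63.3, -134.2]), array([  60.7, -244.5]), array([ -20.7, -244.9]), array([ -19.3, -133.1])]
(np.float64(0.0974355719193616), array([[ 0.99525691, -0.09728147],
       [ 0.09728147,  0.99525691]]), array([ 0.54778477, -0.13042693]), array([[ 1.47569213,  0.70504125],
       [ 0.45299193,  0.20935378],
       [-0.86910819, -1.35307664],
       [-1.05957586,  0.43868161]])) center jig [  21.  -189.2]
pivot [0.48928243 0.0622696  0.027     ] [-15.9   8.8]
pin [ 0.46341782 -0.00198609  0.058     ] [-48.7 -52.2]
br1 [0.6046627  0.15194645 0.044     ] [108.7  85.2]
br2 [0.47313184 0.086628   0.044     ] [-29.2  34.8]
stopR [0.49117516 0.1834826  0.032     ] [ -0.6 129.1]
fA [ 0.6243054  -0.19702002  0.032     ] [  89.7 -263.8]
fB [0.57290149 0.25287213 0.032     ] [ 88.3 189. ]
[ 0.54729552 -0.13178328  0.01885819]
[0.53722535 0.11783538 0.04425192]
[ 0.42632804 -0.18793615  0.01195302]
[0.4998351  0.20675418 0.01357136]
```

send_rows(deltas=[[0.5, 0.85, 0, 0, 0, -0.206], [0.5, 0.85, 0, 0, 0, -0.206], [0.5, 0.85, 0, 0, 0, -0.206], [0.5, 0.85, 0, 0, 0, -0.206], [0.5, 0.85, 0, 0, 0, -0.206]], grip=50)

```text
time_s: 0.52
ee_pos: [0.3197, -0.3899, 0.2313]
tool_rot: [[0.993, 0.115, 0.001], [0.115, -0.993, 0.002], [0.001, -0.002, -1.0]]
ft_force: [1.7, 0.8, -1.2]
grip_width: 0.0502
finger_force: 0.0
```

send_rows(deltas=[[0.5, 0.85, 0, 0, 0, 0], [0.5, 0.85, 0, 0, 0, 0], [0.5, 0.85, 0, 0, 0, 0], [0.5, 0.85, 0, 0, 0, 0], [0.5, 0.85, 0, 0, 0, 0]])

```text
time_s: 0.93
ee_pos: [0.3941, -0.2625, 0.2311]
tool_rot: [[0.993, 0.116, 0.001], [0.116, -0.993, 0.002], [0.001, -0.002, -1.0]]
ft_force: [0.3, 0.6, -0.6]
grip_width: 0.0501
finger_force: 0.0
```

send_rows(deltas=[[0.5, 0.85, 0, 0, 0, 0], [0.5, 0.85, 0, 0, 0, 0], [0.5, 0.85, 0, 0, 0, 0], [0.5, 0.85, -0.5, 0, 0, 0], [0.5, 0.85, -0.95, 0, 0, 0], [0.5, 0.85, -0.95, 0, 0, 0], [0.5, 0.85, -0.95, 0, 0, 0], [0.5, 0.85, -0.95, 0, 0, 0]])

```text
time_s: 1.6
ee_pos: [0.4651, -0.1388, 0.0852]
tool_rot: [[0.994, 0.11, -0.006], [0.11, -0.994, 0.002], [-0.005, -0.002, -1.0]]
ft_force: [0.0, -0.5, -0.6]
grip_width: 0.0497
finger_force: 0.0
```

send_rows(deltas=[[0, 0, -0.2, 0, 0, 0], [0, 0, -0.37, 0, 0, 0], [0, 0, -0.37, 0, 0, 0], [0, 0, -0.37, 0, 0, 0]])

```text
time_s: 1.93
ee_pos: [0.4666, -0.1398, 0.0342]
tool_rot: [[0.994, 0.109, -0.001], [0.109, -0.994, 0.0], [-0.001, -0.0, -1.0]]
ft_force: [-0.3, 0.3, 0.7]
grip_width: 0.0505
finger_force: 0.0
```

send_rows(deltas=[[0, 0, -0.02, 0, 0, 0], [0, 0, -0.04, 0, 0, 0], [0, 0, -0.06, 0, 0, 0], [0, 0, -0.08, 0, 0, 0], [0, 0, -0.08, 0, 0, 0]])

```text
time_s: 2.35
ee_pos: [0.4667, -0.1392, 0.0212]
tool_rot: [[0.994, 0.11, -0.0], [0.11, -0.994, 0.0], [-0.0, -0.0, -1.0]]
ft_force: [-0.3, -0.1, 0.0]
grip_width: 0.0502
finger_force: 0.0
```

send_rows(deltas=[[0, 0, -0.013, 0, 0, 0], [0, 0, -0.027, 0, 0, 0], [0, 0, -0.04, 0, 0, 0], [0, 0, -0.04, 0, 0, 0]])

```text
time_s: 2.68
ee_pos: [0.4665, -0.1392, 0.0149]
tool_rot: [[0.994, 0.11, -0.0], [0.11, -0.994, 0.0], [-0.0, -0.0, -1.0]]
ft_force: [0.1, 0.3, 0.2]
grip_width: 0.0502
finger_force: 0.0
```

send_rows(deltas=[[0, 0, -0.01, 0, 0, 0], [0, 0, -0.02, 0, 0, 0], [0, 0, -0.02, 0, 0, 0]])

```text
time_s: 2.93
ee_pos: [0.4666, -0.1392, 0.012]
tool_rot: [[0.994, 0.11, -0.0], [0.11, -0.994, 0.0], [-0.0, -0.0, -1.0]]
ft_force: [-0.1, 0.9, -0.0]
grip_width: 0.05
finger_force: 0.0
```

send_rows(deltas=[[0.05, 0.006, -0.01, 0, 0, 0], [0.09, 0.01, -0.01, 0, 0, 0], [0.12, 0.013, -0.01, 0, 0, 0], [0.14, 0.0155, -0.01, 0, 0, 0], [0.16, 0.018, -0.01, 0, 0, 0], [0.18, 0.02, -0.01, 0, 0, 0], [0.2, 0.022, -0.01, 0, 0, 0], [0.22, 0.024, -0.01, 0, 0, 0]])

```text
time_s: 3.6
ee_pos: [0.4999, -0.1356, 0.0108]
tool_rot: [[0.994, 0.11, -0.0], [0.11, -0.994, 0.0], [-0.0, -0.0, -1.0]]
ft_force: [-0.9, 0.0, 1.3]
grip_width: 0.0502
finger_force: 1.2
```

send_rows(deltas=[[0.02, 0.002, 0, 0, 0, 0], [0.04, 0.004, 0, 0, 0, 0], [0.06, 0.007, 0, 0, 0, 0], [0.08, 0.009, 0, 0, 0, 0], [0.09, 0.01, 0, 0, 0, 0], [0.1, 0.011, 0, 0, 0, 0], [0.1, 0.011, 0, 0, 0, 0]])

```text
time_s: 4.18
ee_pos: [0.515, -0.1339, 0.0108]
tool_rot: [[0.994, 0.11, 0.0], [0.11, -0.994, 0.0], [0.0, -0.0, -1.0]]
ft_force: [0.1, -0.6, -0.6]
grip_width: 0.0499
finger_force: 0.0
```

```bash
python3 -c "
from h import *
d=snap('top','t1')
i=d['image'][158:302,208:432]
cv2.imwrite('pics/c1.png',cv2.resize(i,None,fx=3.5,fy=3.5,interpolation=cv2.INTER_CUBIC))"
```

```text
(no output)
```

View pics/c1.png

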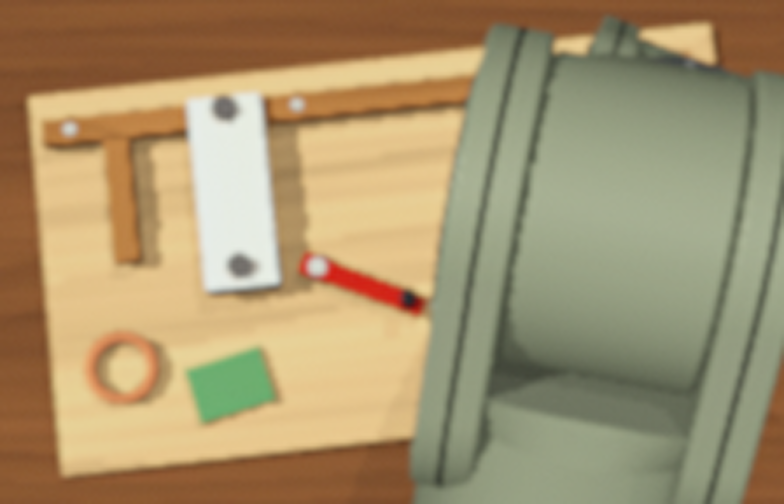

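The arm hides the panel in this view, at columns 440–780. I'll carry on to the fence slowly by force and use the wrist or scene camera for checks.

send_rows(deltas=[[0.01, 0.001, 0, 0, 0, 0], [0.02, 0.002, 0, 0, 0, 0], [0.03, 0.003, 0, 0, 0, 0], [0.04, 0.004, 0, 0, 0, 0], [0.047, 0.005, 0, 0, 0, 0], [0.047, 0.005, 0, 0, 0, 0]])

```text
time_s: 4.73
ee_pos: [0.522, -0.1332, 0.0108]
tool_rot: [[0.994, 0.11, 0.0], [0.11, -0.994, 0.0], [0.0, -0.0, -1.0]]
ft_force: [-0.1, -0.3, 0.7]
grip_width: 0.0498
finger_force: 0.1
```

send_rows(deltas=[[0.005, 0, 0, 0, 0, 0], [0.01, 0.001, 0, 0, 0, 0], [0.013, 0.001, 0, 0, 0, 0], [0.013, 0.001, 0, 0, 0, 0]])

```text
time_s: 5.07
ee_pos: [0.5238, -0.133, 0.0108]
tool_rot: [[0.994, 0.11, 0.0], [0.11, -0.994, 0.0], [0.0, -0.0, -1.0]]
ft_force: [-0.7, 0.7, 0.7]
grip_width: 0.0498
finger_force: 0.7
```

send_rows(deltas=[[0.005, 0, 0, 0, 0, 0], [0.008, 0.001, 0, 0, 0, 0], [0.008, 0.001, 0, 0, 0, 0]])

```text
time_s: 5.32
ee_pos: [0.525, -0.1329, 0.0107]
tool_rot: [[0.994, 0.11, 0.0], [0.11, -0.994, 0.0], [0.0, -0.0, -1.0]]
ft_force: [-2.0, -0.5, 0.3]
grip_width: 0.0501
finger_force: 0.6
```

send_rows(deltas=[[0.005, 0, 0, 0, 0, 0], [0.008, 0.001, 0, 0, 0, 0], [0.008, 0.001, 0, 0, 0, 0]])

```text
time_s: 5.57
ee_pos: [0.5263, -0.1328, 0.0108]
tool_rot: [[0.994, 0.11, 0.0], [0.11, -0.994, 0.0], [0.0, -0.0, -1.0]]
ft_force: [-2.1, -0.0, -0.4]
grip_width: 0.0502
finger_force: 0.6
```

send_rows(deltas=[[0.004, 0, 0, 0, 0, 0], [0.007, 0.001, 0, 0, 0, 0], [0.007, 0.001, 0, 0, 0, 0]])

```text
time_s: 5.82
ee_pos: [0.5272, -0.1326, 0.0108]
tool_rot: [[0.994, 0.11, 0.0], [0.11, -0.994, 0.0], [0.0, -0.0, -1.0]]
ft_force: [-0.7, -0.2, 0.2]
grip_width: 0.0499
finger_force: 0.6
```

```bash
python3 -c "
from h import *
s=ctrl.get_state();print(s['ft_force'])
d=snap('scene','s1')
i=d['image'][210:345,235:420]
cv2.imwrite('pics/cs1.png',cv2.resize(i,None,fx=4,fy=4,interpolation=cv2.INTER_CUBIC))"
```

```text
[-0.66207641 -0.16622085  0.15891197]
```

View pics/cs1.png

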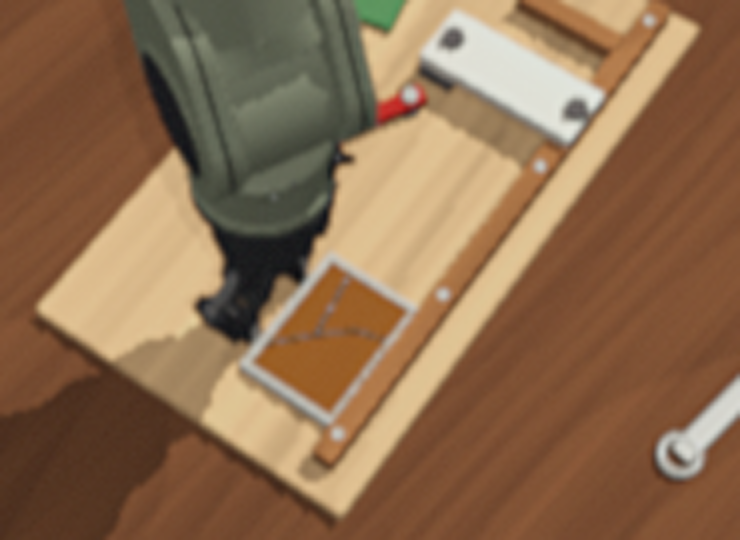

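The panel's edges lie parallel to the fence and nearly against it. Its corners are at (243,365), (333,257), (413,308) and (330,420). I'll keep pushing until the force rises.

send_rows(deltas=[[0.004, 0, 0, 0, 0, 0], [0.007, 0.001, 0, 0, 0, 0], [0.007, 0.001, 0, 0, 0, 0]])

```text
time_s: 6.12
ee_pos: [0.5275, -0.1327, 0.0107]
tool_rot: [[0.994, 0.11, -0.001], [0.11, -0.994, 0.0], [-0.001, -0.0, -1.0]]
ft_force: [-5.6, -0.5, 3.1]
grip_width: 0.05
finger_force: 3.1
```

send_rows(deltas=[[0.004, 0, 0, 0, 0, 0], [0.007, 0.001, 0, 0, 0, 0], [0.007, 0.001, 0, 0, 0, 0]])

```text
time_s: 6.37
ee_pos: [0.5276, -0.1326, 0.0107]
tool_rot: [[0.994, 0.11, -0.003], [0.11, -0.994, 0.0], [-0.003, -0.001, -1.0]]
ft_force: [-11.9, -1.9, 7.0]
grip_width: 0.0501
finger_force: 5.9
```

```bash
python3 -c "
from h import *
d=dict(np.load('pics/s1.npz'))
th,t=.11057,np.array([.50604,.05527]);R=np.array([[np.cos(th),-np.sin(th)],[np.sin(th),np.cos(th)]])
for x,y in((243,365),(333,257),(413,308),(330,420)):
  p=w(d,235+(x+.5)/4-.5,210+(y+.5)/4-.5,.022);print((p[:2]-t)@R*1000)
print('fence')
for x,y in((316,458),(655,5)):
  p=w(d,235+(x+.5)/4-.5,210+(y+.5)/4-.5,.032);print((p[:2]-t)@R*1000)
"
```

```text
[  14.41656054 -241.12419268]
[  16.5824693 -134.6425676]
[  87.33856986 -134.90877165]
[  88.7235149  -239.45328916]
fence
[  99.51857208 -270.92122226]
[ 96.74388658 187.20916101]
```

send_rows(deltas=[[-0.1, -0.011, 0, 0, 0, 0], [-0.2, -0.022, 0, 0, 0, 0], [-0.2, -0.022, 0.1, 0, 0, 0], [-0.2, -0.022, 0.4, 0, 0, 0], [-0.2, -0.022, 0.65, 0, 0, 0], [-0.2, -0.022, 0.65, 0, 0, 0]], grip=42)

```text
time_s: 6.87
ee_pos: [0.5016, -0.1363, 0.1143]
tool_rot: [[0.994, 0.11, 0.008], [0.11, -0.994, -0.002], [0.008, 0.003, -1.0]]
ft_force: [0.7, -0.1, 0.8]
grip_width: 0.0419
finger_force: 0.0
```

```bash
python3 -c "
from h import *
s=ctrl.get_state();print(s['joint_pos'],s['ee_pos'])"
```

```text
[  8.24530592  46.14230978   6.3413203  104.82461076  -9.43604765
  29.06456296 -62.81973093] [ 0.50161002 -0.13631179  0.11426811]
```

send_rows(deltas=[[0.55, -0.49, 0, 0, 0, 0.5], [0.55, -0.49, 0, 0, 0, 0.5], [0.55, -0.49, 0, 0, 0, 0.5], [0.55, -0.49, 0, 0, 0, 0.5], [0.55, -0.49, 0, 0, 0, 0.5], [0.55, -0.49, 0, 0, 0, 0.5], [0.55, -0.49, 0, 0, 0, 0.5], [0.55, -0.49, 0, 0, 0, 0.5]])

```text
time_s: 7.53
ee_pos: [0.5819, -0.2093, 0.1083]
tool_rot: [[0.624, 0.782, 0.001], [0.782, -0.624, 0.0], [0.001, 0.0, -1.0]]
ft_force: [-0.9, 0.7, -0.2]
grip_width: 0.0423
finger_force: 0.0
```

send_rows(deltas=[[0, 0, 0, 0, 0, 0.5], [0, 0, 0, 0, 0, 0.5], [0, 0, 0, 0, 0, 0.5], [0, 0, 0, 0, 0, 0.5], [0, 0, 0, 0, 0, 0.5], [0, 0, 0, 0, 0, 0.5], [0, 0, 0, 0, 0, 0.5], [0, 0, 0, 0, 0, 0.5]])

```text
time_s: 8.2
ee_pos: [0.5818, -0.2092, 0.1082]
tool_rot: [[-0.11, 0.994, 0.0], [0.994, 0.11, 0.0], [0.0, 0.0, -1.0]]
ft_force: [0.5, -0.2, -0.9]
grip_width: 0.0419
finger_force: 0.0
```

send_rows(deltas=[[0, 0, -0.2, 0, 0, 0], [0, 0, -0.4, 0, 0, 0], [0, 0, -0.55, 0, 0, 0], [0, 0, -0.58, 0, 0, 0], [0, 0, -0.61, 0, 0, 0], [0, 0, -0.64, 0, 0, 0], [0, 0, -0.648, 0, 0, 0], [0, 0, -0.648, 0, 0, 0]])

```text
time_s: 8.87
ee_pos: [0.5821, -0.2093, 0.0118]
tool_rot: [[-0.109, 0.994, 0.001], [0.994, 0.109, -0.0], [-0.001, 0.001, -1.0]]
ft_force: [0.5, -0.1, 0.7]
grip_width: 0.0421
finger_force: 0.0
```

send_rows(deltas=[[-0.001, 0.013, 0, 0, 0, 0], [-0.003, 0.026, 0, 0, 0, 0], [-0.004, 0.04, 0, 0, 0, 0], [-0.006, 0.053, 0, 0, 0, 0], [-0.007, 0.066, 0, 0, 0, 0], [-0.009, 0.08, 0, 0, 0, 0], [-0.01, 0.093, 0, 0, 0, 0], [-0.012, 0.106, 0, 0, 0, 0]])

```text
time_s: 9.53
ee_pos: [0.5799, -0.193, 0.0111]
tool_rot: [[-0.11, 0.994, -0.0], [0.994, 0.11, -0.0], [-0.0, -0.0, -1.0]]
ft_force: [0.1, 1.2, 0.5]
grip_width: 0.0422
finger_force: 0.0
```

send_rows(deltas=[[-0.002, 0.015, 0, 0, 0, 0], [-0.003, 0.03, 0, 0, 0, 0], [-0.006, 0.05, 0, 0, 0, 0], [-0.008, 0.075, 0, 0, 0, 0], [-0.011, 0.1, 0, 0, 0, 0], [-0.015, 0.135, 0, 0, 0, 0], [-0.019, 0.17, 0, 0, 0, 0], [-0.023, 0.205, 0, 0, 0, 0]])

```text
time_s: 10.2
ee_pos: [0.5763, -0.1618, 0.0111]
tool_rot: [[-0.11, 0.994, -0.0], [0.994, 0.11, 0.0], [0.0, -0.0, -1.0]]
ft_force: [-0.5, -2.0, 0.9]
grip_width: 0.0421
finger_force: 1.2
```

send_rows(deltas=[[-0.004, 0.04, 0, 0, 0, 0], [-0.009, 0.08, 0, 0, 0, 0], [-0.013, 0.12, 0, 0, 0, 0], [-0.018, 0.16, 0, 0, 0, 0], [-0.022, 0.2, 0, 0, 0, 0], [-0.027, 0.24, 0, 0, 0, 0], [-0.031, 0.28, 0, 0, 0, 0], [-0.035, 0.32, 0, 0, 0, 0]])

```text
time_s: 10.87
ee_pos: [0.571, -0.114, 0.011]
tool_rot: [[-0.11, 0.994, -0.0], [0.994, 0.11, -0.0], [-0.0, -0.001, -1.0]]
ft_force: [-2.6, -4.9, 0.0]
grip_width: 0.042
finger_force: 2.0
```

send_rows(deltas=[[-0.004, 0.04, 0, 0, 0, 0], [-0.009, 0.08, 0, 0, 0, 0], [-0.013, 0.12, 0, 0, 0, 0], [-0.018, 0.16, 0, 0, 0, 0], [-0.022, 0.2, 0, 0, 0, 0], [-0.027, 0.24, 0, 0, 0, 0], [-0.031, 0.28, 0, 0, 0, 0], [-0.033, 0.3, 0, 0, 0, 0]])

```text
time_s: 11.53
ee_pos: [0.5662, -0.0683, 0.0111]
tool_rot: [[-0.111, 0.994, -0.0], [0.994, 0.111, 0.0], [0.0, -0.0, -1.0]]
ft_force: [-2.4, -3.3, 0.1]
grip_width: 0.0422
finger_force: 1.6
```

```bash
python3 -c "
from h import *
d=snap('scene','s2')
i=d['image'][190:340,245:425]
cv2.imwrite('pics/cs2.png',cv2.resize(i,None,fx=4,fy=4,interpolation=cv2.INTER_CUBIC))"
```

```text
(no output)
```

View pics/cs2.png

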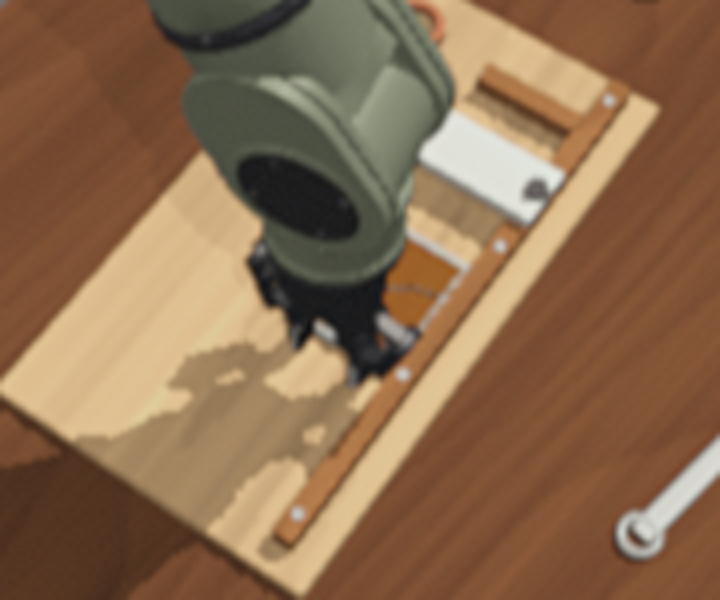

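The panel lies flush along the fence at crop (430,280), with its leading edge about 40 mm short of the bridge, and the fingers are clear of the fence.

send_rows(deltas=[[-0.004, 0.035, 0, 0, 0, 0], [-0.008, 0.07, 0, 0, 0, 0], [-0.012, 0.105, 0, 0, 0, 0], [-0.015, 0.14, 0, 0, 0, 0], [-0.019, 0.175, 0, 0, 0, 0], [-0.023, 0.21, 0, 0, 0, 0], [-0.027, 0.245, 0, 0, 0, 0], [-0.031, 0.28, 0, 0, 0, 0]])

```text
time_s: 12.25
ee_pos: [0.5616, -0.027, 0.0111]
tool_rot: [[-0.11, 0.994, -0.0], [0.994, 0.11, -0.0], [-0.0, -0.0, -1.0]]
ft_force: [0.5, -2.8, 1.1]
grip_width: 0.042
finger_force: 1.4
```

send_rows(deltas=[[-0.004, 0.035, 0, 0, 0, 0], [-0.008, 0.07, 0, 0, 0, 0], [-0.012, 0.105, 0, 0, 0, 0], [-0.015, 0.14, 0, 0, 0, 0], [-0.019, 0.175, 0, 0, 0, 0], [-0.023, 0.21, 0, 0, 0, 0], [-0.027, 0.245, 0, 0, 0, 0], [-0.031, 0.28, 0, 0, 0, 0]])

```text
time_s: 12.92
ee_pos: [0.5569, 0.0151, 0.0111]
tool_rot: [[-0.11, 0.994, -0.0], [0.994, 0.11, -0.0], [-0.0, -0.0, -1.0]]
ft_force: [-1.0, -3.2, 0.3]
grip_width: 0.0419
finger_force: 1.5
```

send_rows(deltas=[[-0.004, 0.035, 0, 0, 0, 0], [-0.008, 0.07, 0, 0, 0, 0], [-0.012, 0.105, 0, 0, 0, 0], [-0.015, 0.14, 0, 0, 0, 0], [-0.019, 0.175, 0, 0, 0, 0], [-0.023, 0.21, 0, 0, 0, 0], [-0.025, 0.23, 0, 0, 0, 0], [-0.025, 0.23, 0, 0, 0, 0]])

```text
time_s: 13.58
ee_pos: [0.5532, 0.0501, 0.0111]
tool_rot: [[-0.111, 0.994, 0.0], [0.994, 0.111, 0.001], [0.001, 0.0, -1.0]]
ft_force: [-0.3, 0.2, -0.9]
grip_width: 0.042
finger_force: 0.0
```

send_rows(deltas=[[-0.002, 0.015, 0, 0, 0, 0], [-0.003, 0.03, 0, 0, 0, 0], [-0.005, 0.045, 0, 0, 0, 0], [-0.007, 0.06, 0, 0, 0, 0], [-0.008, 0.075, 0, 0, 0, 0], [-0.01, 0.09, 0, 0, 0, 0], [-0.011, 0.1, 0, 0, 0, 0], [-0.011, 0.1, 0, 0, 0, 0]])

```text
time_s: 14.25
ee_pos: [0.5516, 0.0646, 0.0111]
tool_rot: [[-0.11, 0.994, -0.0], [0.994, 0.11, 0.0], [0.0, 0.0, -1.0]]
ft_force: [-0.1, 0.4, 0.1]
grip_width: 0.0421
finger_force: 0.0
```

send_rows(deltas=[[0, 0.005, 0, 0, 0, 0], [-0.001, 0.01, 0, 0, 0, 0], [-0.001, 0.013, 0, 0, 0, 0], [-0.001, 0.013, 0, 0, 0, 0]])

```text
time_s: 14.58
ee_pos: [0.5514, 0.066, 0.0111]
tool_rot: [[-0.11, 0.994, -0.0], [0.994, 0.11, -0.0], [-0.0, -0.0, -1.0]]
ft_force: [-0.3, -2.1, 0.1]
grip_width: 0.042
finger_force: 0.9
```

send_rows(deltas=[[0, 0.004, 0, 0, 0, 0], [-0.001, 0.007, 0, 0, 0, 0], [-0.001, 0.007, 0, 0, 0, 0]])

```text
time_s: 14.83
ee_pos: [0.5513, 0.0671, 0.0111]
tool_rot: [[-0.11, 0.994, -0.0], [0.994, 0.11, 0.0], [0.0, -0.0, -1.0]]
ft_force: [-0.1, -1.3, 0.8]
grip_width: 0.0421
finger_force: 1.0
```

send_rows(deltas=[[0, 0.004, 0, 0, 0, 0], [-0.001, 0.008, 0, 0, 0, 0], [-0.001, 0.008, 0, 0, 0, 0]])

```text
time_s: 15.08
ee_pos: [0.5511, 0.0684, 0.0111]
tool_rot: [[-0.11, 0.994, -0.0], [0.994, 0.11, 0.0], [0.0, -0.0, -1.0]]
ft_force: [0.4, -1.9, 0.7]
grip_width: 0.0419
finger_force: 0.8
```

send_rows(deltas=[[0, 0.004, 0, 0, 0, 0], [-0.001, 0.007, 0, 0, 0, 0], [-0.001, 0.007, 0, 0, 0, 0]])

```text
time_s: 15.33
ee_pos: [0.551, 0.0695, 0.0111]
tool_rot: [[-0.11, 0.994, -0.0], [0.994, 0.11, 0.0], [0.0, -0.0, -1.0]]
ft_force: [-0.5, -2.6, 0.8]
grip_width: 0.0419
finger_force: 0.8
```

send_rows(deltas=[[0, 0.004, 0, 0, 0, 0], [0, 0.006, 0, 0, 0, 0], [0, 0.006, 0, 0, 0, 0]])

```text
time_s: 15.58
ee_pos: [0.551, 0.0703, 0.0111]
tool_rot: [[-0.11, 0.994, -0.0], [0.994, 0.11, 0.0], [0.0, -0.0, -1.0]]
ft_force: [-0.7, -2.2, 1.0]
grip_width: 0.0419
finger_force: 0.9
```

send_rows(deltas=[[0, 0.004, 0, 0, 0, 0], [-0.001, 0.007, 0, 0, 0, 0], [-0.001, 0.007, 0, 0, 0, 0]])

```text
time_s: 15.83
ee_pos: [0.5508, 0.0714, 0.011]
tool_rot: [[-0.11, 0.994, -0.0], [0.994, 0.11, 0.0], [0.0, -0.0, -1.0]]
ft_force: [-0.8, -2.5, -0.7]
grip_width: 0.0418
finger_force: 0.9
```

send_rows(deltas=[[0, 0.004, 0, 0, 0, 0], [-0.001, 0.007, 0, 0, 0, 0], [-0.001, 0.007, 0, 0, 0, 0]])

```text
time_s: 16.08
ee_pos: [0.5508, 0.072, 0.0111]
tool_rot: [[-0.11, 0.994, 0.0], [0.994, 0.11, -0.0], [-0.0, -0.0, -1.0]]
ft_force: [0.7, -4.2, 0.9]
grip_width: 0.042
finger_force: 2.2
```

send_rows(deltas=[[0, 0.004, 0, 0, 0, 0], [-0.001, 0.008, 0, 0, 0, 0], [-0.001, 0.008, 0, 0, 0, 0]])

```text
time_s: 16.33
ee_pos: [0.5507, 0.0722, 0.0111]
tool_rot: [[-0.109, 0.994, 0.0], [0.994, 0.109, -0.002], [-0.002, -0.0, -1.0]]
ft_force: [1.2, -10.8, 0.1]
grip_width: 0.0423
finger_force: 5.4
```

Force rose to 11 N, so the panel is at the stop. Next I back off, lift, and move above the pin.

send_rows(deltas=[[0.008, -0.07, 0, 0, 0, 0], [0.015, -0.14, 0, 0, 0, 0], [0.015, -0.14, 0.25, 0, 0, 0], [0.015, -0.14, 0.5, 0, 0, 0], [-0.3, -0.3, 0.55, 0, 0, 0], [-0.577, -0.499, 0.55, 0, 0, 0], [-0.577, -0.499, 0.55, 0, 0, 0], [-0.577, -0.499, 0.55, 0, 0, 0]])

```text
time_s: 17.0
ee_pos: [0.4609, -0.0046, 0.0942]
tool_rot: [[-0.107, 0.994, -0.002], [0.994, 0.107, -0.001], [-0.001, -0.002, -1.0]]
ft_force: [0.1, 0.1, 0.9]
grip_width: 0.0417
finger_force: 0.0
```

```bash
python3 -c "
from h import *
s=ctrl.get_state();p,R=np.array(s['ee_pos']),np.array(s['tool_rot']);print(p,s['joint_pos'])
d=snap('wrist','w1');H=np.array(d['hand_eye']);K=d['camera_matrix']
def px(P):
  q=np.linalg.inv(H)@np.r_[R.T@(np.array(P)-p),1];q=K@q[:3];return q[:2]/q[2]
print('pin',px([.464,-.0014,.058]),'tcp',px(p))
d=snap('scene','s3')
a=cv2.resize(d['image'][180:300,290:420],None,fx=3,fy=3,interpolation=cv2.INTER_CUBIC)
b=cv2.resize(np.load('pics/w1.npz')['image'],None,fx=.62,fy=.62)
o=np.zeros((360,390+b.shape[1],3),np.uint8);o[:,:390]=a;o[:b.shape[0],390:]=b;cv2.imwrite('pics/m3.png',o)
"
```

```text
[ 0.46089474 -0.00460676  0.09419157] [  1.85267373  45.38957459  -9.39510961 116.44305026  20.26538034
  19.82156616 -17.80592989]
pin [323.21449667 265.39066164] tcp [314.84992409 308.38497027]
```

View pics/m3.png

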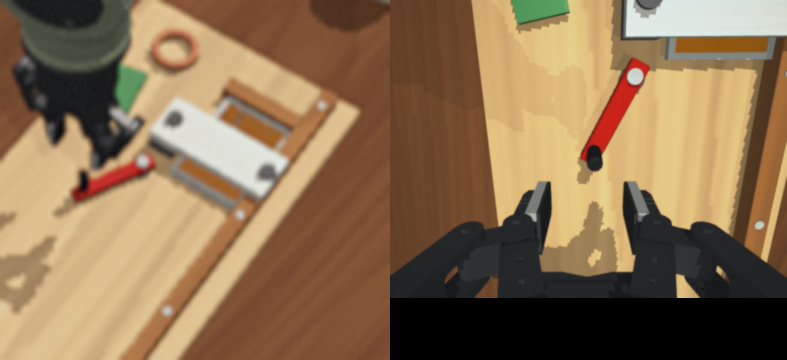

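The panel lies under the bridge against the stop. The pin top is at wrist pixel (330,262), against a predicted (323,265), so it's where expected. Now I descend and pinch it.

send_rows(deltas=[[0, 0, 0, 0, 0, 0], [0, 0, -0.1, 0, 0, 0], [0, 0, -0.25, 0, 0, 0], [0, 0, -0.35, 0, 0, 0], [0, 0, -0.405, 0, 0, 0], [0, 0, -0.405, 0, 0, 0]])

```text
time_s: 17.6
ee_pos: [0.4638, -0.0009, 0.0314]
tool_rot: [[-0.111, 0.994, -0.002], [0.994, 0.111, 0.0], [0.0, -0.002, -1.0]]
ft_force: [0.1, -0.9, 0.2]
grip_width: 0.0419
finger_force: 0.0
```

send_rows(deltas=[[0, 0, 0, 0, 0, 0], [0, 0, 0, 0, 0, 0], [0, 0, 0, 0, 0, 0], [0, 0, 0, 0, 0, 0], [0, 0, 0, 0, 0, 0], [0, 0, 0, 0, 0, 0]], grip=6, force=25)

```text
time_s: 18.1
ee_pos: [0.4645, -0.0013, 0.0334]
tool_rot: [[-0.11, 0.994, 0.001], [0.994, 0.11, 0.0], [0.0, 0.001, -1.0]]
ft_force: [1.6, 0.9, 8.5]
grip_width: 0.011
finger_force: 25.9
```

send_rows(deltas=[[0.055, -0.018, 0.015, 0, 0, 0], [0.113, -0.028, 0.02, 0, 0, 0], [0.171, -0.031, 0.02, 0, 0, 0], [0.23, -0.027, 0.02, 0, 0, 0], [0.287, -0.015, 0.02, 0, 0, 0], [0.343, 0.005, 0.02, 0, 0, 0], [0.395, 0.031, 0.02, 0, 0, 0], [0.443, 0.063, 0.02, 0, 0, 0]])

```text
time_s: 18.77
ee_pos: [0.5299, 0.0077, 0.0357]
tool_rot: [[-0.11, 0.994, -0.002], [0.994, 0.11, -0.001], [-0.0, -0.002, -1.0]]
ft_force: [-4.7, 0.6, -5.6]
grip_width: 0.0111
finger_force: 25.6
```

send_rows(deltas=[[0.043, 0.038, 0, 0, 0, 0], [0.081, 0.081, 0, 0, 0, 0], [0.114, 0.129, 0, 0, 0, 0], [0.139, 0.181, 0, 0, 0, 0], [0.159, 0.235, 0, 0, 0, 0], [0.171, 0.291, 0, 0, 0, 0], [0.176, 0.351, 0, 0, 0, 0], [0.176, 0.36, 0, 0, 0, 0]])

```text
time_s: 19.43
ee_pos: [0.5575, 0.0644, 0.036]
tool_rot: [[-0.112, 0.994, 0.002], [0.994, 0.112, 0.001], [0.001, 0.002, -1.0]]
ft_force: [4.0, -0.0, -5.2]
grip_width: 0.0108
finger_force: 25.4
```

send_rows(deltas=[[-0.001, 0.025, 0, 0, 0, 0], [-0.003, 0.05, 0, 0, 0, 0], [-0.004, 0.057, 0, 0, 0, 0], [-0.004, 0.057, 0, 0, 0, 0]])

```text
time_s: 19.77
ee_pos: [0.5574, 0.0712, 0.0361]
tool_rot: [[-0.11, 0.994, 0.003], [0.994, 0.11, 0.001], [0.001, 0.003, -1.0]]
ft_force: [8.0, 0.7, -6.7]
grip_width: 0.0106
finger_force: 25.2
```

send_rows(deltas=[[0, 0.01, 0, 0, 0, 0], [-0.001, 0.02, 0, 0, 0, 0], [-0.001, 0.02, 0, 0, 0, 0]])

```text
time_s: 20.02
ee_pos: [0.5572, 0.0741, 0.0361]
tool_rot: [[-0.11, 0.994, 0.003], [0.994, 0.11, 0.001], [0.0, 0.003, -1.0]]
ft_force: [6.6, -0.5, -7.3]
grip_width: 0.0109
finger_force: 25.3
```

```bash
python3 -c "
from h import *
d=snap('wrist','w2')
b=d['image']
d=snap('scene','s4')
a=cv2.resize(d['image'][180:300,300:420],None,fx=3,fy=3,interpolation=cv2.INTER_CUBIC)
b=cv2.resize(b,None,fx=.68,fy=.68)
o=np.zeros((360,360+b.shape[1],3),np.uint8);o[:,:360]=a;o[:b.shape[0],360:]=b;cv2.imwrite('pics/m4.png',o)
"
```

```text
(no output)
```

View pics/m4.png

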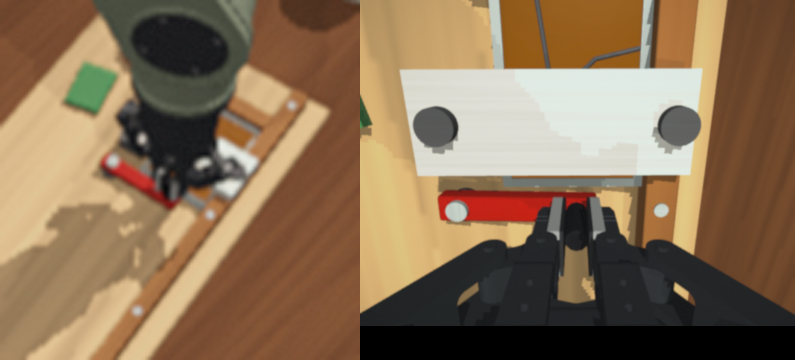

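The latch bar runs from (442,210) to (595,206), parallel to the bridge, across behind the panel. I'll push a little further to confirm the end of travel.

send_rows(deltas=[[0, 0.01, 0, 0, 0, 0], [-0.001, 0.02, 0, 0, 0, 0], [-0.001, 0.02, 0, 0, 0, 0]])

```text
time_s: 20.37
ee_pos: [0.557, 0.0759, 0.036]
tool_rot: [[-0.109, 0.994, 0.002], [0.994, 0.109, -0.001], [-0.001, 0.002, -1.0]]
ft_force: [6.4, -4.9, -6.7]
grip_width: 0.011
finger_force: 25.3
```

send_rows(deltas=[[0, 0.007, 0, 0, 0, 0], [-0.001, 0.014, 0, 0, 0, 0], [-0.001, 0.014, 0, 0, 0, 0]])

```text
time_s: 20.62
ee_pos: [0.5569, 0.0762, 0.036]
tool_rot: [[-0.108, 0.994, 0.002], [0.994, 0.108, -0.003], [-0.003, 0.002, -1.0]]
ft_force: [8.8, -14.8, -5.1]
grip_width: 0.0109
finger_force: 25.3
```

send_rows(deltas=[[0, 0, 0, 0, 0, 0], [0, 0, 0, 0, 0, 0], [0, 0, 0, 0, 0, 0], [0, 0, 0, 0, 0, 0]], grip=30)

```text
time_s: 20.95
ee_pos: [0.5557, 0.0791, 0.0359]
tool_rot: [[-0.11, 0.994, 0.0], [0.994, 0.11, 0.0], [0.0, 0.0, -1.0]]
ft_force: [0.3, 0.3, 0.5]
grip_width: 0.03
finger_force: 0.0
```

send_rows(deltas=[[0, 0, 0.1, 0, 0, 0], [0, 0, 0.3, 0, 0, 0], [0, 0, 0.5, 0, 0, 0], [0, 0, 0.7, 0, 0, 0], [0, 0, 0.8, 0, 0, 0], [0, 0, 0.8, 0, 0, 0], [0, 0, 0.8, 0, 0, 0]])

```text
time_s: 21.53
ee_pos: [0.5559, 0.0789, 0.1563]
tool_rot: [[-0.11, 0.994, 0.001], [0.994, 0.11, 0.0], [0.0, 0.001, -1.0]]
ft_force: [0.2, -0.5, -1.9]
grip_width: 0.0299
finger_force: 0.0
```

```bash
python3 -c "
from h import *
s=ctrl.get_state();p,R=np.array(s['ee_pos']),np.array(s['tool_rot']);print(p)
d=snap('wrist','w3');H=np.array(d['hand_eye']);d['rotation']=R@H[:3,:3];d['xyz']=p+R@H[:3,3];np.savez('pics/w3.npz',**{k:np.array(v) for k,v in d.items()})
"
```

```text
[0.55594411 0.07887462 0.15629379]
```

View pics/w3.png

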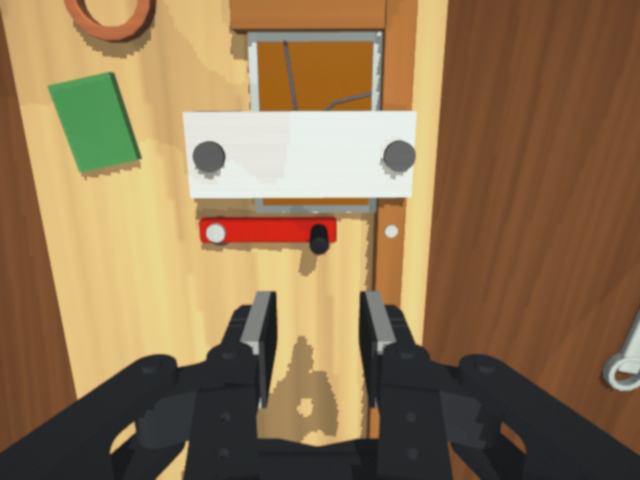

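The red bar runs from (202,231) to (336,229), parallel to the bridge. The panel's leading edge (row 33) is at the stop, its right edge (column 380) is on the fence, and its trailing edge (row 212) is just ahead of the bar with a gap of about 4 mm. All clear, so I'm handing in.

```bash
python3 -c "
from h import *
print(ctrl.hand_in())"
```

```text
the job is handed in; nothing more can be done
None
```

The job is handed in, with no verdict shown: in the last wrist picture the panel lies against the end stop and fence, the red latch is fully across behind it, and the gripper is clear.

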